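# Seat a bayonet lamp in the test socket and hold it pressed home

## Robot

A 7-joint arm with a two-finger parallel gripper is mounted at the origin on a cart in front of the work surface, level with it; the furniture and walls round the work are solid. World frame = base frame: x ahead of the robot, y to its left, z up, the work surface at z = 0. Lengths are in m, angles in rad, forces in N, time in s.
With the tool pointing down it reaches from about 0.4 to 0.9 m from the base axis. Payload 5.6 kg.
Tool frame: the origin (TCP) lies midway between the tips of the shut fingers; the grasp point (between the pads) lies 19 mm behind it (bot.grasp_offset is the distance from the TCP to the grasp point, in m); z points along the fingers, y is the direction in which the jaws open and shut (so a half turn about z gives the same grasp; the last joint's range is limited). The gripper opens to 92 mm and grips with 3 to 60 N. Pads are 20 mm wide; open, the fingers measure 128 mm over their backs; the gripper's body (75 mm by 189 mm) begins 69 mm behind the grasp point.
Start: joints at [-1.381, 0.468, -0.012, 1.603, 0.006, 1.071, -0.056], TCP at [0.15, 0.632, 0.215] pointing down, gripper open.
Joint ranges: [-2.53, 2.53], [-0.31, 2.02], [-1.57, 1.55], [0.28, 2.44], [-1.29, 4.43], [0.15, 1.84], [-2.92, 2.92]. Speed limits (rad/s): [2.57, 2.57, 3.14, 3.14, 3.14, 3.14, 3.14].

## Interface

Orientations are given as a unit quaternion [w, x, y, z].
In Python, from cell import readout, eyes, job, spot_in, silhouettes, bot gives the robot as it stands. The module is installed in compiled form; this text tells all that it offers.
- The arm moves only by the tool step_arm, never from a script. Its argument "rows" is a list that holds one entry, the list of rows, each a list of 7 numbers: the turn, a rotation vector about the tool's x, y, z in rad, then the shift along the tool's x, y, z in mm, then the finger opening in mm, from 0 to 91.9. A call has 1 to 12 rows; each row shifts and turns the commanded pose from where the row before left it, along the tool's axes as they then stand; what a row does not reach is not made up. A row lasts 1/8 s, in which the tool goes at most 62.5 mm and 10.7 degrees, less where a joint would pass 70% of its speed; a pose out of reach is approached as far as the arm can. A call is refused whole if a number of a shift passes 62.5 or a number of a turn 0.188, either way. A call with a gripper value outside its range is refused whole. The fingers move at their own pace and stop on an object; "squeeze" is the grip in N (left out, the last holds). Time passes only in rows, so rows that do not move let the fingers close. It gives the time, the measured TCP pose, the force and the opening at its end, in the units of the state.
- readout.observe(): the state, without advancing time (a new reading comes with each control period).
- eyes.capture(name): name is "scene" or "top" or "wrist"; returns a dict with "color" (384x512x3 uint8, blue, green, red), "z_map" (384x512 float32, m along the optical axis (not along the pixel's ray), 0 where there is no reading), "fx", "fy", "cx", "cy" (pixels), "k1" (the pictures are not rectified: a ray, as slopes to the right and down, at radius r is drawn at 1 + k1 r^2 times it, then the intrinsics apply), "view" (4x4, takes a point from world to camera coordinates). Camera axes: x right, y down, z forward; pixel columns grow to the right and rows downward; lengths in m; the calibration is good to about 2 mm. A picture is of the moment at which its call begins.
- job.hand_in(): hands the job in, once; it reports no verdict.
Trained networks look in a picture, given as the dict that the camera call returned (one of the last four; its "shot" number tells which), for a name from the list of things; names that differ only in an ending like _2 or _b are one class to them, and where a whole thing is asked for, a point or a joint stands for the part that bears it (a point fixed in the world has none). Each returns a list of dicts, best first, with "confidence" (0 to 1); they miss things now and then, are a little off and sometimes report something else, mostly with a low value. They report only what shows in the picture. A call takes as long as a camera call. They do not tell look-alikes from the thing itself.
- spot_in(target, picture): "xy" ([column, row] as shares, 0 to 1, of the picture: columns of its width, rows of its height, amid what is visible of it).
- silhouettes(target, picture): "mask" (384x512 bool, what is visible of it) and "xy" ([column, row] as shares, 0 to 1, of the picture: columns of its width, rows of its height, amid what is visible of it).
The state is a dict: "time": time; "joint_positions": joint angles; "joint_vel": joint speeds; "joint_efforts": joint torques, N m; "ee_pos": TCP position; "tool_rot": TCP orientation; "force": force on the tool from outside, world axes, zero at the start; "ft_torque": the same for the moment, N m; "gripper_width": finger opening in m.
Only numpy, scipy, OpenCV 4.12 (cv2) and the standard library are available. Lean on these libraries where they do the work, as an engineer would, in place of code of your own. Each camera call takes 0.05 s, during which the arm holds its last target.

## Task

Take the bayonet lamp out of its storage stand and fit it in the test socket: with its two pins in the two entry slots push it down against the sprung contact, then twist it clockwise (seen from above) a quarter turn until it meets the stop. The test socket has no catch for the contact, so finish still gripping the lamp, upright, at the stop and pressed fully down on the contact, and do not let go. Leave the mug, the spare bulb and the tape roll where they are.

Things in the scene. Friction and masses are not known exactly. Their poses are not given: they have to be found in the camera images.
- lamp: LED bayonet lamp, loose, 0.08 to 0.17 kg, standing cap down in the stand. Origin: centre of the cap's underside; z up through the lamp. Cap 24 mm diameter, z 0 to 30 mm, its foot bevelled to 18 mm diameter over the lowest 5 mm; white flange 52 mm diameter, z 30 to 35; grip head z 35 to 81; flat white lens to z 84. The same when turned half a turn about z.
- lamp_pins (a point): On the lamp's axis 10 mm above the cap's underside, axes as the lamp's: two steel pins 5 mm thick stick out of the cap here, along the lamp's +x and -x, tip to tip 38 mm.
- lamp_head (a point): On the lamp's axis, 60 mm above the cap's underside, axes as the lamp's: a good height to grip the finned aluminium head, a block 52 mm along x (the finned ends, 56 mm over the fins, above the pins) and 40 mm along y between two plain flats. Grip it across the flats.
- stand: Fixed grey storage stand, block 76 x 76 x 36 mm with a 41 mm round hole through it; origin: centre of its underside, on the desk. The lamp's flange rests on its top with cap and pins in the hole, so the lamp's origin starts 6 mm above the desk; lift it straight up by more than 35 mm to clear. The lamp can be turned either way in it.
- socket: Fixed test socket: black round base 110 mm diameter, 8 mm thick, and white round housing 60 mm diameter, up to 40 mm above the desk. Origin: centre of its underside, on the desk; z up. With the pins in the slots the lamp's origin starts to press the contact at z 28 mm, its pins clear the roof below z 19.5 mm, and it can go no lower than 14 mm.
- socket_mouth (a point): Centre of the mouth of the socket's bore, on its axis at the housing's top, 40 mm above the desk; axes as the socket's. The bore is 28 mm in diameter, with two entry slots for the pins, 9 mm wide, along the socket's +x and -x, reaching 26 mm from the axis. Either half turn of the lamp fits.
- socket_slots (a point): On the socket's axis at the underside of the 8 mm thick roof, 32 mm above the desk; axes as the socket's. Under the roof the pins can turn from the slots clockwise seen from above (negative about z) by 80 degrees (1.40 rad), to a solid stop; the other way is blocked.
- contact (a joint): The steel sprung contact, a disc in the bore: 0 at rest (its top 28 mm above the desk), grows in m as the cap pushes it down, to 0.014 at its hard bottom. Spring force about 3.5 N at rest, 10.5 N at the bottom. It reads 0.0085 when the pins just clear the roof, and the same when a twisted lamp is let go and springs up under the roof.
- mug: Blue mug, 92 mm high, loose bystander behind the work; origin: centre of its underside.
- spare_bulb: White reflector bulb 46 mm wide, 99 mm high, standing on its face, loose bystander; origin: centre of its underside.
- tape_roll: Black tape roll 66 mm wide, 19 mm high lying flat, loose bystander; origin: centre of its underside.
Mind the look-alikes: they are no part of the job. Leave any orange or red look-alike of the lamp alone.

How it is judged:
On the way, in this order (a step that is already met when the one before it is completed fails the run):
1. the lamp is lifted clear of the stand in the gripper (z of lamp in the frame of stand above 0.04 m and contact force between the fingers and lamp above 1 N), for 0.1 s.
2. the lamp, its pins in the slots, is pushed down against the sprung contact (horizontal distance between lamp and socket below 0.005 m and value of joint contact above 0.006 m and z of lamp in the frame of socket below 0.0225 m and angle between the x axis of lamp and the x axis of socket, either way round below 0.3 rad), for 0.05 s.
3. the lamp is twisted clockwise to the stop (horizontal distance between lamp and socket below 0.005 m and z of lamp in the frame of socket below 0.021 m and angle between the x axis of lamp and the x axis of socket, either way round above 1.2 rad), for 0.1 s.
At the end, for the whole second after the job is handed in: Through the last second the fingers grip the lamp (more than 1 N), it is upright (within 0.12 rad), on the socket's axis within 5 mm, turned more than 1.2 rad from the slots, at rest, its cap pressing the contact down by more than 11 mm (of 14) with more than 3 N (horizontal distance between lamp and socket below 0.005 m and angle between lamp's own z axis and vertical below 0.12 rad and contact force between the fingers and lamp above 1 N and angle between the x axis of lamp and the x axis of socket, either way round above 1.2 rad and value of joint contact above 0.011 m and z of lamp in the frame of socket below 0.0175 m and linear speed of lamp below 0.02 m/s and contact force between lamp and socket above 3 N); the arm keeps its last pose, push and grip.
It fails at once if a bystander (mug, spare bulb, tape roll) is moved by more than 2 cm (distance of any of mug, spare_bulb, tape_roll from where it was at the start of the episode above 0.02 m).
It also fails if it takes over 48 s, if anything falls off the work surface, if the arm or the gripper's body presses on something with over 40 N, if the wrist force passes 120 N, or if a joint passes its speed limit or range.

## Working session

There is one attempt and no reset: what is moved stays moved. The work goes in short steps, Python scripts to look and compute and a tool call to move; the robot and the scene stay as the last step left them, time stands still between calls to the robot, and variables do not carry over. Pictures are saved under pics/ and viewed, and the job is handed in when it is done.

Besides the shell and the picture viewer there is one more tool, called after "Emit:" as name([rows], argument=value, ...), one row to a line, values as JSON. step_arm: Moves the arm, as the interface text tells. Its arguments: {"type":"object","properties":{"rows":{"type":"array"},"squeeze":{"type":"number"}},"required":["rows"]}

```bash
mkdir -p pics
cat > h.py <<'E'
import numpy as np, cv2
from cell import readout, eyes, job, spot_in, silhouettes, bot
def und(p,c):
    # pixel -> slopes
    d=np.array([(p[0]-c['cx'])/c['fx'],(p[1]-c['cy'])/c['fy']]);s=d.copy()
    for _ in range(20): s=d/(1+c['k1']*(s@s))
    return s
def w2p(P,c):
    q=c['view']@np.append(P,1);s=q[:2]/q[2];s=s*(1+c['k1']*(s@s))
    return np.array([s[0]*c['fx']+c['cx'],s[1]*c['fy']+c['cy']])
def ray(p,c):
    s=und(p,c);V=np.linalg.inv(c['view']);return V[:3,3],V[:3,:3]@np.array([s[0],s[1],1])
def onz(p,z,c):
    o,d=ray(p,c);return o+d*(z-o[2])/d[2]
def dep(p,c):
    o,d=ray(p,c);return o+d*c['z_map'][int(p[1]),int(p[0])]
E
python3 - <<'E'
from h import *
print(readout.observe(), bot.grasp_offset)
for n in ['scene','top','wrist']:
    c=eyes.capture(n);cv2.imwrite(f'pics/{n}0.png',c['color'])
    print(n,{k:c[k] for k in('fx','cx','cy','k1')},np.linalg.inv(c['view'])[:3,3])
    for t in ['lamp','stand','socket','mug','spare_bulb','tape_roll']:
        for r in silhouettes(t,c)[:4]:
            p=np.array(r['xy'])*[512,384];m=r['mask']
            print(t,round(r['confidence'],2),p.round(),dep(p,c).round(3),m.sum())
E
```

```text
{'time': 0.0, 'joint_positions': array([-1.38106657,  0.46839389, -0.01162274,  1.60359852,  0.00601342,
        1.07141429, -0.05632692]), 'joint_vel': array([-0.00128057, -0.00165225, -0.00049019,  0.00103837,  0.00011805,
       -0.00101752, -0.00276955]), 'joint_efforts': array([ 6.01039046e-04, -5.20574605e+01, -1.27585174e-02, -2.43745548e+01,
       -5.67480130e-02,  1.69907202e-02,  1.48826612e-04]), 'ee_pos': array([0.14983892, 0.63189799, 0.21363992]), 'tool_rot': array([-3.99944408e-05,  1.16135574e-01,  9.93232972e-01, -8.88853034e-04]), 'force': array([-0.63617878,  0.0136317 , -0.46718467]), 'ft_torque': array([ 0.01286628,  0.02486553, -0.04381667]), 'gripper_width': 0.09188660589732814} 0.0187
scene {'fx': 387.55860715595645, 'cx': 256.6334911121851, 'cy': 189.86374488969602, 'k1': -0.09760342618483965} [-0.22257455 -0.45586684  0.66233123]
lamp 0.96 [320. 234.] [ 0.453 -0.175  0.083] 602
lamp 0.71 [362. 259.] [ 0.444 -0.288  0.07 ] 639
stand 0.67 [315. 256.] [ 0.436 -0.176  0.027] 567
stand 0.4 [318. 234.] [ 0.448 -0.171  0.085] 589
socket 0.83 [215. 194.] [0.503 0.1
[... 197 characters left out ...]
: 253.8652561953843, 'cy': 185.25919561281677, 'k1': -0.20078198216445042} [0.29296497 0.06726913 1.51515288]
lamp 0.75 [363. 219.] [ 0.458 -0.269  0.067] 308
lamp 0.71 [360. 251.] [ 0.361 -0.259  0.077] 297
lamp 0.58 [328. 214.] [ 0.469 -0.162  0.087] 273
stand 0.9 [317. 220.] [ 0.457 -0.136  0.03 ] 260
socket 0.68 [203. 198.] [0.519 0.22  0.03 ] 899
mug 0.81 [323. 150.] [ 0.682 -0.155  0.028] 519
mug 0.38 [200. 200.] [0.518 0.231 0.001] 899
spare_bulb 0.72 [287. 143.] [ 0.689 -0.036  0.073] 199
tape_roll 0.59 [155. 198.] [0.518 0.371 0.016] 228
wrist {'fx': 320.15531919347467, 'cx': 256.25857515678615, 'cy': 193.53467384171873, 'k1': -0.05280105646360604} [0.0674233  0.65247392 0.38565026]
```

Run:
```python
import cv2
a=cv2.imread('pics/scene0.png');b=cv2.imread('pics/top0.png')
x=cv2.resize(a[150:310,140:400],(780,480),interpolation=3);cv2.imwrite('pics/sc1.png',x)
x=cv2.resize(b[120:280,140:400],(780,480),interpolation=3);cv2.imwrite('pics/tc1.png',x)
```

```text
(no output)
```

View pics/sc1.png

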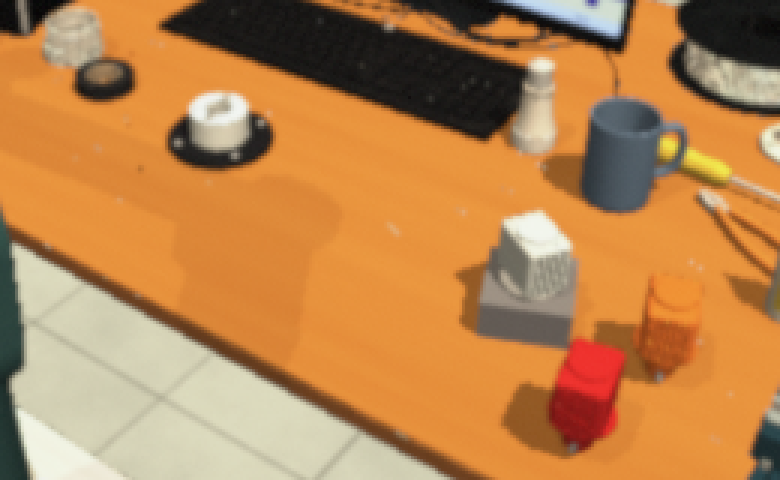

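View pics/tc1.png

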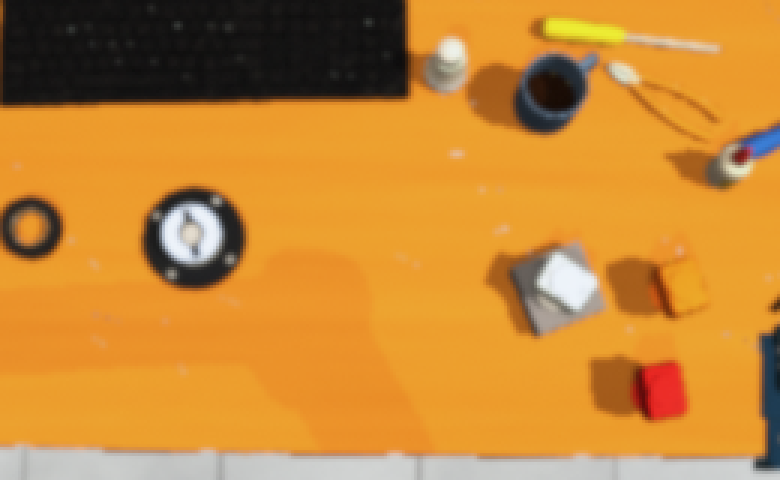

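View pics/scene0.png

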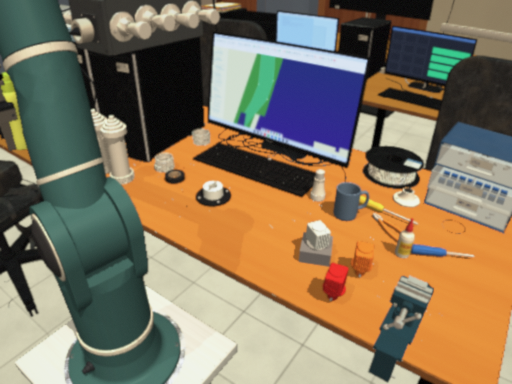

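```bash
ls pics
```

```text
sc1.png
scene0.png
tc1.png
top0.png
wrist0.png
```

The candidates, by pixel in the scene and top views:
- White lamp in the grey stand: scene (318,234), top (328,214).
- Orange look-alike: scene (362,258), top (366,216).
- Red look-alike: scene (336,281), top (361,250).

The white one fits, because it sits cap down in the stand. The socket is at top (203,198). Next I'll measure orientations.

```bash
cat >> h.py <<'E'
def pts(mask,c):
    ii=np.argwhere(mask&(c['z_map']>0));return np.array([dep((x,y),c) for y,x in ii]) ,ii
E
python3 - <<'E'
from h import *
c=eyes.capture('top');V=np.linalg.inv(c['view'])
for r in silhouettes('lamp',c):
    p=np.array(r['xy'])*[512,384]
    if abs(p[0]-328)<8:
        P,ii=pts(r['mask'],c);t=P[:,2]>0.08
        print(len(P),t.sum(),P[:,2].max());Q=P[t]
        print('lamp top',cv2.minAreaRect((Q[:,:2]*1000).astype(np.float32)))
s=readout.observe()
from scipy.spatial.transform import Rotation as R
q=s['tool_rot'];T=R.from_quat([q[1],q[2],q[3],q[0]]).as_matrix();print(T.round(3))
w=eyes.capture('wrist');W=np.linalg.inv(w['view'])
print('cam in tool',(T.T@W[:3,:3]).round(3),T.T@(W[:3,3]-s['ee_pos']))
img=c['color'];a=img[180:222,180:230];cv2.imwrite('pics/sock.png',cv2.resize(a,(600,504),interpolation=2))
a=img[195:237,305:350];cv2.imwrite('pics/lampc.png',cv2.resize(a,(540,504),interpolation=2))
E
```

```text
298 223 0.09630109241225382
lamp top ((469.20587158203125, -162.23716735839844), (55.69365310668945, 41.83681869506836), 56.561180114746094)
595 120 0.09634272686643186
lamp top ((673.029296875, -153.80340576171875), (70.10543823242188, 71.09452056884766), 85.03915405273438)
[[-0.973  0.231  0.   ]
 [ 0.231  0.973  0.   ]
 [-0.     0.    -1.   ]]
cam in tool [[-0.001 -0.955 -0.297]
 [ 1.    -0.001  0.   ]
 [-0.001 -0.297  0.955]] [ 0.08495191  0.00042415 -0.1710164 ]
```

View pics/sock.png

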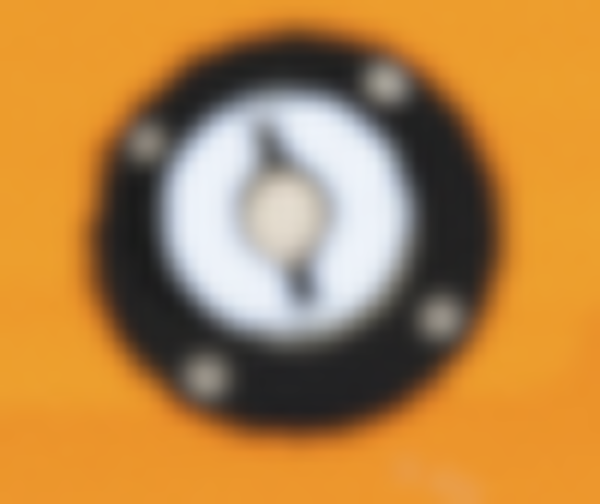

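View pics/lampc.png

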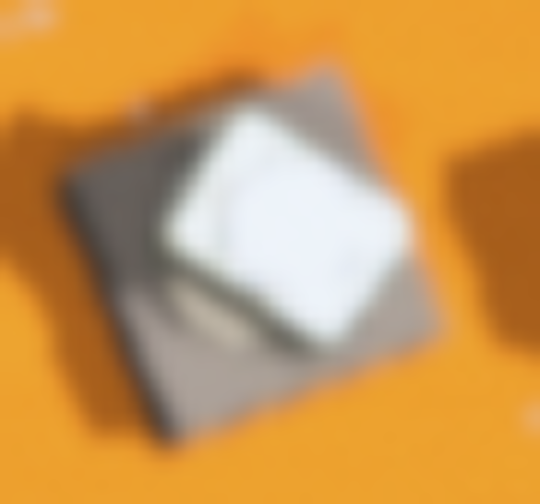

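Emit:
step_arm([
  [[0,0,0,-45,-31.5,0,91],[0,0,0,-45,-31.5,0,91],[0,0,0,-45,-31.5,0,91],[0,0,0,-45,-31.5,0,91],[0,0,0,-45,-31.5,0,91],[0,0,0,-45,-31.5,0,91],[0,0,0,-45,-31.5,0,91],[0,0,0,-45,-31.5,0,91],[0,0,0,-45,-31.5,0,91],[0,0,0,-45,-31.5,0,91],[0,0,0,0,0,0,91],[0,0,0,0,0,0,91]],
])

```text
time: 2.7
ee_pos: [0.5147, 0.2227, 0.2145]
tool_rot: [-0.0, 0.116, 0.993, 0.0]
force: [-0.5, -0.7, -1.2]
gripper_width: 0.0911
```

```bash
cat >> h.py <<'E'
from scipy.spatial.transform import Rotation as R
def tool():
    s=readout.observe();q=s['tool_rot'];return s,R.from_quat([q[1],q[2],q[3],q[0]]).as_matrix()
E
python3 - <<'E'
from h import *
s,T=tool();print(s['time'],s['ee_pos'],s['joint_positions'].round(3),T.round(3).tolist())
c=eyes.capture('wrist');img=c['color'].copy();cv2.imwrite('pics/w1.png',img)
for r in silhouettes('socket',c)[:2]:
    print(r['confidence'],np.array(r['xy'])*[512,384],r['mask'].sum())
    cc,_=cv2.findContours(r['mask'].astype(np.uint8),0,2)
E
```

```text
2.7 [0.51469636 0.2226574  0.21447701] [-0.637  0.316  0.208  1.837 -0.077  0.997  0.941] [[-0.973, 0.231, -0.001], [0.231, 0.973, 0.0], [0.001, 0.0, -1.0]]
0.76 [252.1088 169.3056] 6354
0.5 [256.9216 177.1008] 319
```

View pics/w1.png

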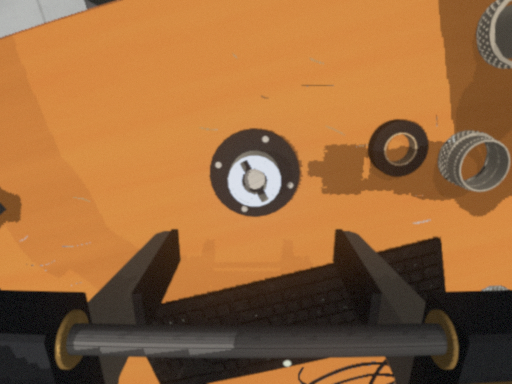

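The wrist view shows the socket base at about (254,171), the white housing top at (255,180), and the slots running (246,165) to (265,197). I'll rectify this to the z = 40 mm plane to measure it.

```bash
cat >> h.py <<'E'
def rect(c,z,cx,cy,half,px=600,img=None):
    # ortho view: right=-y, up=+x
    g=np.linspace(-half,half,px)
    mx=np.zeros((px,px),np.float32);my=mx.copy()
    Y,X=np.meshgrid(cy-g,cx-g);  # rows -> x, cols -> y
    P=np.stack([X,Y,np.full_like(X,z),np.ones_like(X)],-1)@c['view'].T
    s=P[...,:2]/P[...,2:3];s=s*(1+c['k1']*(s**2).sum(-1,keepdims=True))
    return cv2.remap(c['color'] if img is None else img,(s[...,0]*c['fx']+c['cx']).astype(np.float32),(s[...,1]*c['fy']+c['cy']).astype(np.float32),cv2.INTER_CUBIC)
E
python3 - <<'E'
from h import *
for n in['wrist','top']:
    c=eyes.capture(n)
    a=rect(c,0.04,0.52,0.222,0.04,560);b=rect(c,0.008,0.52,0.222,0.07,560)
    # housing circle: white pixels
    hsv=cv2.cvtColor(a,cv2.COLOR_BGR2HSV)
    m=((hsv[...,2]>150)&(hsv[...,1]<60)).astype(np.uint8)
    cc,_=cv2.findContours(m,0,2);k=cv2.convexHull(max(cc,key=cv2.contourArea))
    (u,v),r=cv2.minEnclosingCircle(k);f=.08/560
    print(n,'housing',.52+.04-v*f,.222+.04-u*f,'r',r*f, cv2.fitEllipse(k))
    hs=cv2.cvtColor(b,cv2.COLOR_BGR2HSV);m=(hs[...,2]<75).astype(np.uint8);cc,_=cv2.findContours(m,0,2);k=cv2.convexHull(max(cc,key=cv2.contourArea))
    (u2,v2),r2=cv2.minEnclosingCircle(k);f2=.14/560
    print('base',.52+.07-v2*f2,.222+.07-u2*f2,r2*f2)
    # slots: dark within housing radius 12..27mm
    yy,xx=np.mgrid[:560,:560];rr=np.hypot(xx-u,yy-v)*f
    g=cv2.cvtColor(a,cv2.COLOR_BGR2GRAY)
    d=(g<120)&(rr<.026)&(rr>.016)
    if d.sum():
        P=np.stack([-(yy[d]-v),-(xx[d]-u)],1)*f   # world dx,dy
        ang=.5*np.angle(np.mean(np.exp(2j*np.arctan2(P[:,1],P[:,0]))));print('slot ang deg',np.degrees(ang))
        for sg in(1,-1):
            q=P[(P@[np.cos(ang),np.sin(ang)])*sg>0].mean(0);print(q)
    cv2.imwrite(f'pics/sr_{n}.png',a)
E
```

```text
wrist housing 0.5217172284807479 0.21909393310546876 r 0.03025755310058594 ((300.2483825683594, 266.9057312011719), (417.9284362792969, 420.51287841796875), 172.9708251953125)
base 0.5216308822631837 0.21970343017578128 0.05326114654541016
slot ang deg 14.821352205971321
[0.01924232 0.00509741]
[-0.01957991 -0.00513555]Traceback (most recent call last):
  File "<stdin>", line 8, in <module>
ValueError: max() iterable argument is empty
```

View pics/sr_wrist.png

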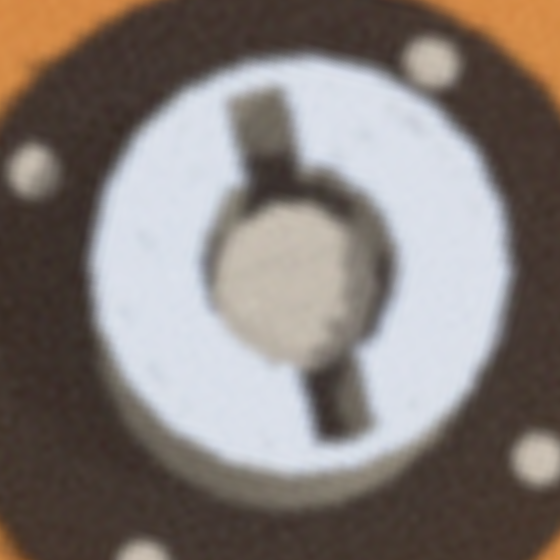

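Emit:
step_arm([
  [[0,0,0,-6.4,-55,0,80],[0,0,0,-6.4,-55,0,80],[0,0,0,-6.4,-55,0,80],[0,0,0,-6.4,-55,0,80],[0,0,0,-6.4,-55,0,80],[0,0,0,-6.4,-55,0,80],[0,0,0,-6.4,-55,0,80],[0,0,-0.15,0,0,0,80],[0,0,-0.15,0,0,0,80],[0,0,-0.15,0,0,0,80],[0,0,-0.15,0,0,0,80],[0,0,-0.15,0,0,0,80]],
])

```text
time: 4.4
ee_pos: [0.4702, -0.1617, 0.2147]
tool_rot: [0.0, -0.259, 0.966, 0.0]
force: [-0.4, -0.3, -0.3]
gripper_width: 0.0801
```

Emit:
step_arm([
  [[0,0,-0.15,0,0,0,75],[0,0,-0.15,0,0,0,75],[0,0,0,0,0,0,75],[0,0,0,0,0,0,75]],
])

```text
time: 4.9
ee_pos: [0.47, -0.1624, 0.2147]
tool_rot: [0.0, -0.397, 0.918, 0.0]
force: [-1.6, -0.4, -0.1]
gripper_width: 0.0748
```

```bash
cat > lk.py <<'E'
from h import *
s,T=tool();print(s['time'],s['ee_pos'],s['joint_positions'].round(3),'yang',np.degrees(np.arctan2(T[1,1],T[0,1])),T[:,2].round(4))
c=eyes.capture('wrist');cv2.imwrite('pics/w2.png',c['color'])
a=rect(c,0.09,0.469,-0.162,0.05,500);cv2.imwrite('pics/lr.png',a)
for r in silhouettes('lamp',c)[:3]: 
    P,ii=pts(r['mask'],c);print(r['confidence'],np.array(r['xy'])*[512,384],len(P))
    Q=P[abs(P[:,2]-.09)<.006]
    if len(Q)>50: print(np.median(Q[:,2]),cv2.minAreaRect((Q[:,:2]*1000).astype(np.float32)))
E
python3 lk.py
```

```text
4.9 [ 0.47000274 -0.16235662  0.21467182] [ 0.012  0.206  0.29   1.986 -0.072  0.959  2.724] yang 136.72755821524873 [ 2.e-04  1.e-04 -1.e+00]
0.86 [266.7008  28.608 ] 3072
0.08504431916017385 ((363.41064453125, -261.8530578613281), (38.1238899230957, 33.891395568847656), 15.579758644104004)
0.81 [253.5936 182.208 ] 2402
0.08857782965217065 ((471.51580810546875, -161.25894165039062), (55.752315521240234, 39.54930877685547), 57.755977630615234)
0.72 [171.7248  93.1968] 3214
0.08491272502818953 ((470.5735168457031, -281.5047607421875), (32.847442626953125, 32.8298454284668), 54.239749908447266)
```

View pics/w2.png

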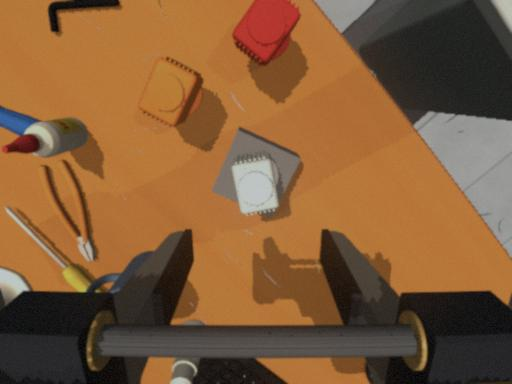

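View pics/lr.png

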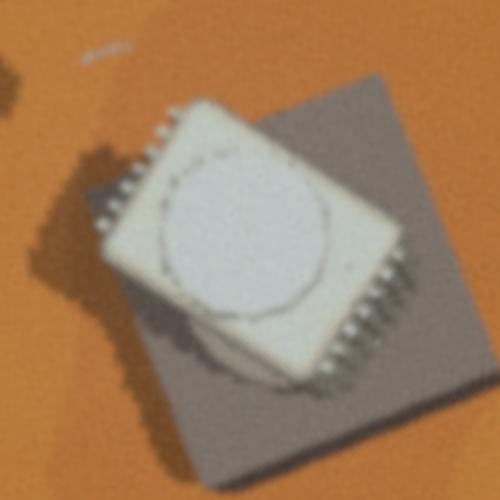

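White lamp is at wrist (254,182) in the grey stand, and the red (267,30) and orange (172,93) ones stand apart, which confirms the choice. Descending.

Emit:
step_arm([
  [[0,0,-0.1,0,0,0,75],[0,0,0,-1.9,-0.5,45,75],[0,0,0,0,0,45,75],[0,0,0,0,0,40,75],[0,0,0,0,0,25,75],[0,0,0,0,0,11,75],[0,0,0,0,0,0,75]],
], squeeze=40)

```text
time: 5.88
ee_pos: [0.4713, -0.1617, 0.0484]
tool_rot: [-0.0, -0.442, 0.897, 0.0]
force: [0.8, -0.7, 0.4]
gripper_width: 0.0746
```

```bash
python3 lk.py
```

```text
5.875 [ 0.47131732 -0.16165694  0.04836145] [ 0.115  0.469  0.179  2.094 -0.145  0.591  2.884] yang 142.51877280541441 [-8.e-04  1.e-04 -1.e+00]
0.72 [250.6752 265.1136] 10150
0.08848750049337845 ((472.1595764160156, -161.08177185058594), (57.57177734375, 40.085472106933594), 57.57310104370117)
0.63 [294.5024  10.4832] 2193
0.61 [99.4816 72.384 ] 15606
0.08492806540150624 ((471.94610595703125, -281.20074462890625), (37.36820602416992, 33.70083999633789), 11.039244651794434)
```

View pics/w2.png

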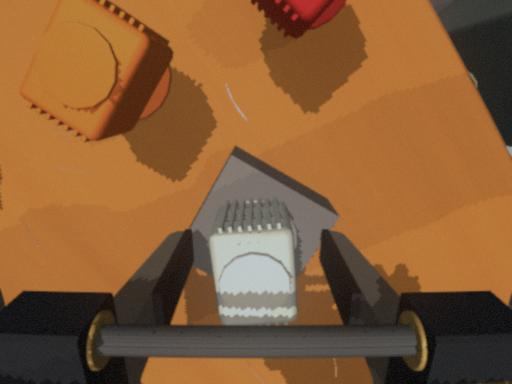

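The lamp sits centred between the fingers at about (254,265), so I'm closing.

Emit:
step_arm([
  [[0,0,0,0,0,0,50],[0,0,0,0,0,0,40],[0,0,0,0,0,0,30],[0,0,0,0,0,0,20],[0,0,0,0,0,0,20],[0,0,0,0,0,0,20]],
], squeeze=40)

```text
time: 6.72
ee_pos: [0.4717, -0.1617, 0.0488]
tool_rot: [0.0, -0.443, 0.897, -0.0]
force: [-1.2, -0.5, 4.5]
gripper_width: 0.0407
```

```bash
python3 lk.py
```

```text
6.725 [ 0.47167992 -0.16169019  0.04882814] [ 0.115  0.468  0.179  2.094 -0.145  0.591  2.884] yang 142.54299536217414 [ 5.e-04 -0.e+00 -1.e+00]
0.83 [252.9792 264.384 ] 10015
0.08847065451180917 ((471.5424499511719, -160.92095947265625), (56.682655334472656, 40.31837844848633), 55.717403411865234)
0.76 [299.3152   9.7152] 2146
0.59 [98.7136 71.616 ] 15248
0.08492628109411002 ((470.31787109375, -281.4569396972656), (33.525577545166016, 34.30194854736328), 6.565404415130615)
```

View pics/w2.png

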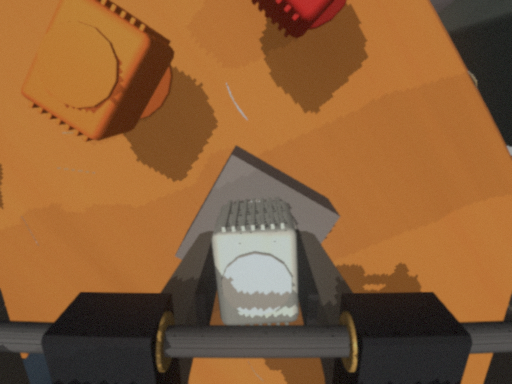

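Emit:
step_arm([
  [[0,0,0,0,0,0,20],[0,0,0,0,0,-10,20],[0,0,0,0,0,-20,20],[0,0,0,0,0,-30,20],[0,0,0,0,0,-30,20],[0,0,0.1,0,0,-10,20],[0,0,0,0,0,0,20],[0,0,0,0,0,0,20]],
], squeeze=55)

```text
time: 7.82
ee_pos: [0.4709, -0.1613, 0.148]
tool_rot: [-0.001, -0.398, 0.917, 0.0]
force: [0.6, 0.5, -1.4]
gripper_width: 0.0405
```

```bash
cat > lk2.py <<'E'
from h import *
import sys
s,T=tool();print(s['time'],s['ee_pos'],s['gripper_width'],s['force'],s['joint_positions'].round(3),'yang',np.degrees(np.arctan2(T[1,1],T[0,1])),T[:,2].round(4))
c=eyes.capture('wrist');cv2.imwrite('pics/'+sys.argv[1],c['color'])
for r in silhouettes('lamp',c)[:3]:
    P,ii=pts(r['mask'],c);L=(P-s['ee_pos'])@T
    L=L[(np.abs(L[:,0])<.04)&(np.abs(L[:,1])<.03)]
    if len(L)<500: continue
    zt=np.percentile(L[:,2],3);Q=L[abs(L[:,2]-zt)<.004]
    print('lens z tool',zt,np.median(Q[:,2]),cv2.minAreaRect((Q[:,:2]*1000).astype(np.float32)))
    A=np.c_[Q[:,:2],np.ones(len(Q))];print('tilt',np.linalg.lstsq(A,Q[:,2],rcond=None)[0])
E
python3 lk2.py w3.png
```

```text
7.825 [ 0.47085205 -0.16134223  0.1480081 ] 0.04051929356878381 [ 0.57409609  0.54720767 -1.40349831] [ 0.061  0.3    0.237  2.042 -0.096  0.811  2.744] yang 136.92005792980999 [-1.3e-03  3.0e-04 -1.0e+00]
lens z tool -0.04282614990012715 -0.04166961562702168 ((0.08243942260742188, 0.3289775848388672), (38.38135528564453, 49.136627197265625), 85.98053741455078)
tilt [ 0.01353594 -0.00136175 -0.04115659]
```

View pics/w3.png

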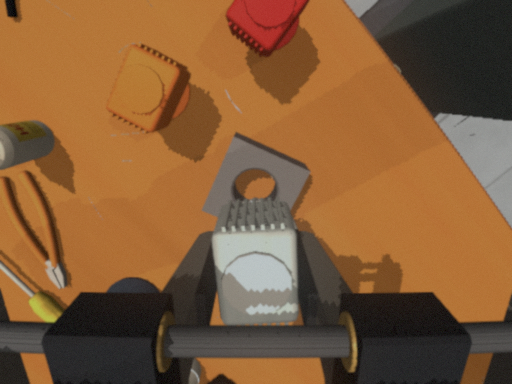

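The lamp is lifted, with the stand hole now empty at (254,185). Next I'll measure the lamp's yaw and offset in the gripper.

```bash
cat > ltool.py <<'E'
from h import *
import sys
s,T=tool();c=eyes.capture('wrist')
# ortho at plane tool z=-0.0425 (lens): right=+tool y, down = -tool x ... 
px=600;half=.04;g=np.linspace(-half,half,px)
Xt,Yt=np.meshgrid(-g,g,indexing='ij')
zt=-float(sys.argv[2])
P=np.stack([Xt,Yt,np.full_like(Xt,zt)],-1)@T.T+s['ee_pos']
P=np.concatenate([P,np.ones(P.shape[:2]+(1,))],-1)@c['view'].T
q=P[...,:2]/P[...,2:3];q=q*(1+c['k1']*(q**2).sum(-1,keepdims=True))
a=cv2.remap(c['color'],(q[...,0]*c['fx']+c['cx']).astype(np.float32),(q[...,1]*c['fy']+c['cy']).astype(np.float32),cv2.INTER_CUBIC)
cv2.line(a,(300,0),(300,600),(0,0,255),1);cv2.line(a,(0,300),(600,300),(0,0,255),1)
cv2.imwrite('pics/'+sys.argv[1],a)
E
python3 ltool.py lt1.png 0.0395
```

```text
(no output)
```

View pics/lt1.png

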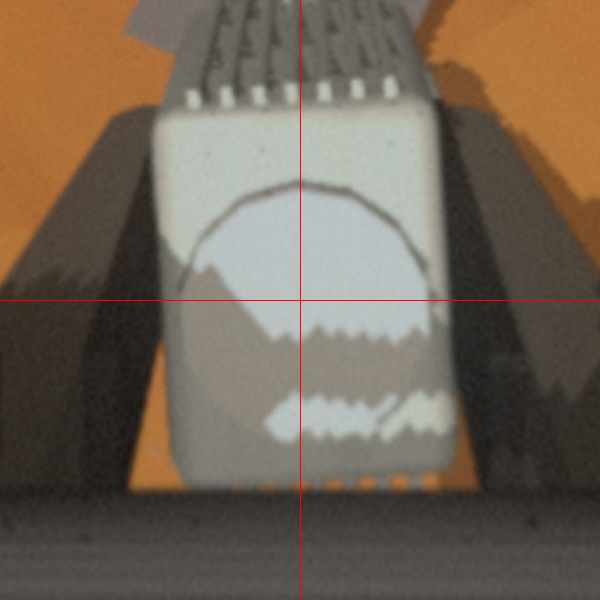

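Emit:
step_arm([
  [[0,0,0,-20,14,0,20],[0,0,0,-39,28,0,20],[0,0,0,-39,28,0,20],[0,0,0,-39,28,0,20],[0,0,0,-39,28,0,20],[0,0,0,-39,28,0,20],[0,0,0,-39,28,0,20],[0,0,0,-39,28,0,20],[0,0,0,-19,12.5,0,20],[0,0,0.12,0,0,0,20],[0,0,0.12,0,0,0,20],[0,0,0.12,0,0,0,20]],
])

```text
time: 9.48
ee_pos: [0.5227, 0.2167, 0.1481]
tool_rot: [-0.001, -0.224, 0.975, -0.001]
force: [0.6, -0.9, -1.3]
gripper_width: 0.0405
```

Emit:
step_arm([
  [[0,0,0.12,0,0,0,20],[0,0,0.12,0,0,0,20],[0,0,0,0,0,0,20],[0,0,0,0,0,0,20]],
])

```text
time: 9.98
ee_pos: [0.5227, 0.2176, 0.1484]
tool_rot: [-0.0, -0.109, 0.994, -0.0]
force: [-0.2, 0.1, -2.4]
gripper_width: 0.0406
```

```bash
python3 lk2.py w4.png; python3 ltool.py lt2.png 0.0395
python3 - <<'E'
from h import *
for n in['top','scene']:
    c=eyes.capture(n);cv2.imwrite(f'pics/{n}4.png',c['color'])
    x0,y0=w2p([.5216,.2188,.04],c);print(x0,y0)
    cv2.imwrite(f'pics/{n}4c.png',cv2.resize(c['color'][int(y0)-50:int(y0)+50,int(x0)-60:int(x0)+60],(720,600),interpolation=2))
E
```

```text
9.975 [0.52272995 0.21755164 0.14839238] 0.04063934640151374 [-0.19527319  0.14177386 -2.4101383 ] [-0.623  0.406  0.213  1.882 -0.11   0.866  1.433] yang 102.52249440924729 [-3.e-04 -5.e-04 -1.e+00]
lens z tool -0.04277049808058942 -0.04162636519305211 ((0.4719982147216797, 0.7466812133789062), (37.15799331665039, 49.4476432800293), 85.40727233886719)
tilt [ 0.01530616 -0.00012495 -0.04113622]
202.8329810626814 196.91554118889619
212.6751531084182 185.12315370991564
```

View pics/w4.png

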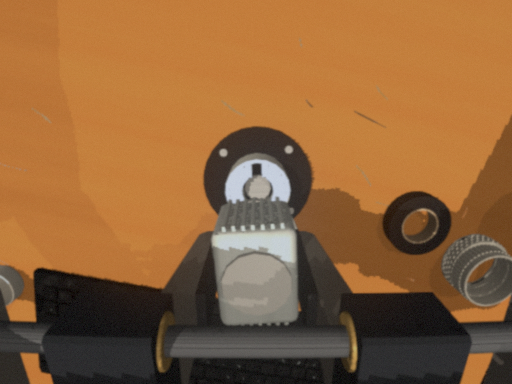

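View pics/lt2.png

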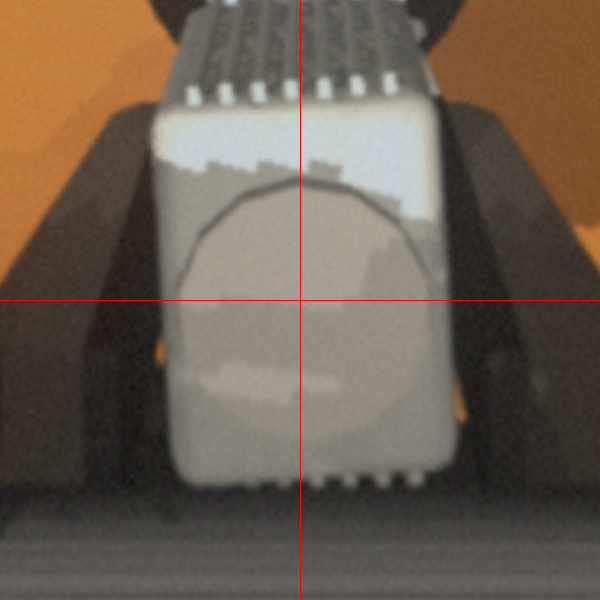

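View pics/scene4c.png

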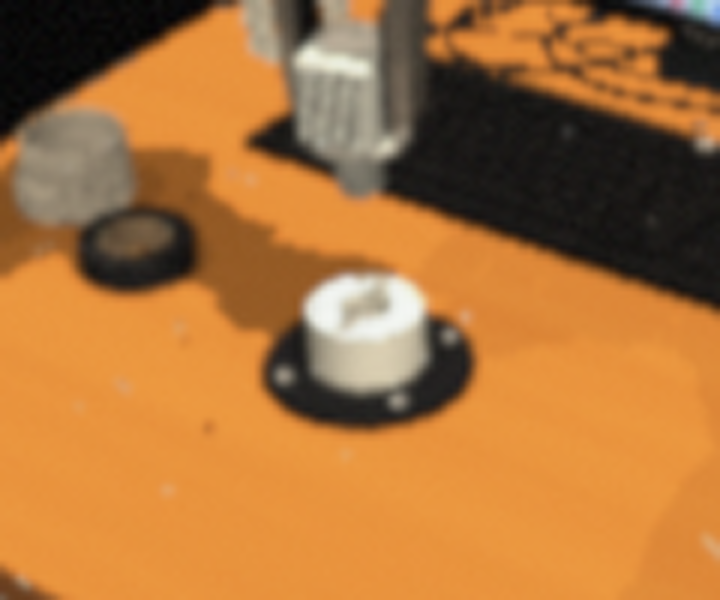

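Run:
```python
from h import *
c=eyes.capture('wrist');img=c['color'].copy()
X,Y=.5217,.2191;a0=np.radians(15)
big=cv2.resize(img[110:240,180:340],(800,650),interpolation=2)
def pt(P):
    u=w2p(P,c);return tuple(((u-[180,110]+.5)*5).astype(int))
for z,r,col in((.008,.055,(0,255,0)),(.04,.03,(0,0,255)),(.04,.014,(255,0,0))):
    L=[pt([X+r*np.cos(t),Y+r*np.sin(t),z]) for t in np.linspace(0,2*np.pi,90)]
    cv2.polylines(big,[np.array(L)],True,col,1)
for sg in(1,-1):
    L=[]
    for l,w in((.014,.0045),(.026,.0045),(.026,-.0045),(.014,-.0045)):
        L.append(pt([X+sg*l*np.cos(a0)-w*np.sin(a0),Y+sg*l*np.sin(a0)+w*np.cos(a0),.04]))
    cv2.polylines(big,[np.array(L)],False,(255,0,255),1)
cv2.imwrite('pics/ov.png',cv2.resize(big,(740,600)))
```

```text
(no output)
```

View pics/ov.png

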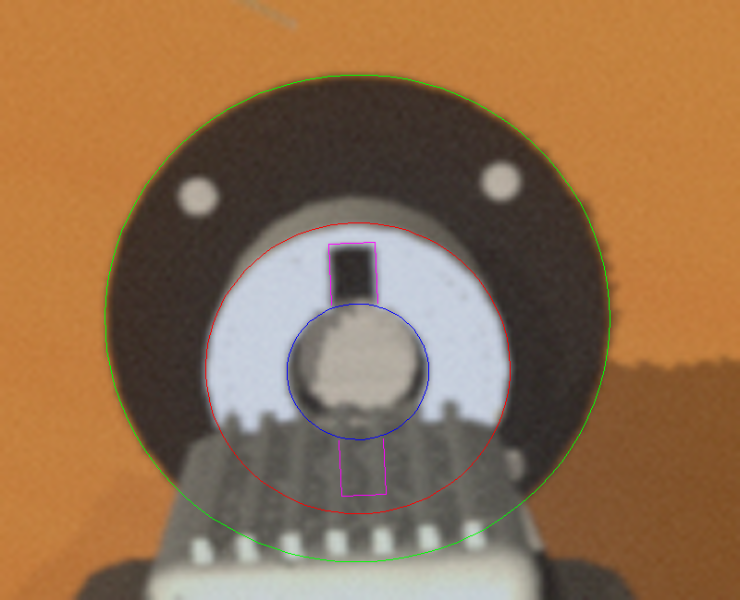

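The overlay matches the socket to within about 0.5 mm, so I only need +0.9 mm in tool y. I'll lower the cap into the mouth and stop just above the pins' entry.

Emit:
step_arm([
  [[0,0,0,-0.2,0.9,20,20],[0,0,0,0,0,25,20],[0,0,0,0,0,14,20],[0,0,0,0,0,5,20],[0,0,0,0,0,4,20],[0,0,0,0,0,3,20],[0,0,0,0,0,0,20],[0,0,0,0,0,0,20]],
])

```text
time: 11.28
ee_pos: [0.5229, 0.2192, 0.0779]
tool_rot: [0.0, -0.108, 0.994, 0.0]
force: [0.7, 0.5, -1.6]
gripper_width: 0.0403
```

```bash
python3 lk2.py w5.png
python3 - <<'E'
from h import *
c=eyes.capture('scene');cv2.imwrite('pics/s5.png',cv2.resize(c['color'][145:225,165:265],(750,600),interpolation=2))
E
```

```text
11.275 [0.52293485 0.21915537 0.07794446] 0.04033878085967708 [ 0.6682178   0.53840428 -1.58850327] [-0.607  0.508  0.192  1.921 -0.141  0.725  1.455] yang 102.43712056008462 [ 6.e-04  3.e-04 -1.e+00]
lens z tool -0.04277490769470311 -0.04158935601305248 ((0.3679485321044922, 0.7822246551513672), (37.29391098022461, 49.22891616821289), 86.90269470214844)
tilt [ 0.01435383 -0.00096405 -0.04110014]
```

View pics/w5.png

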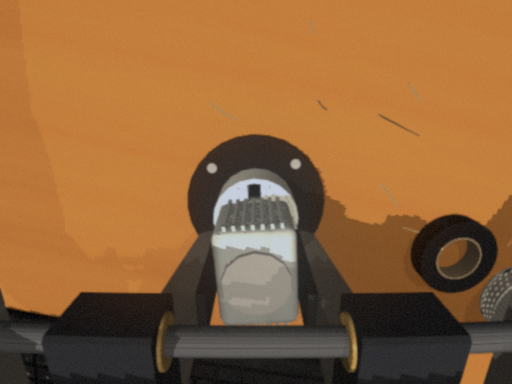

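View pics/s5.png

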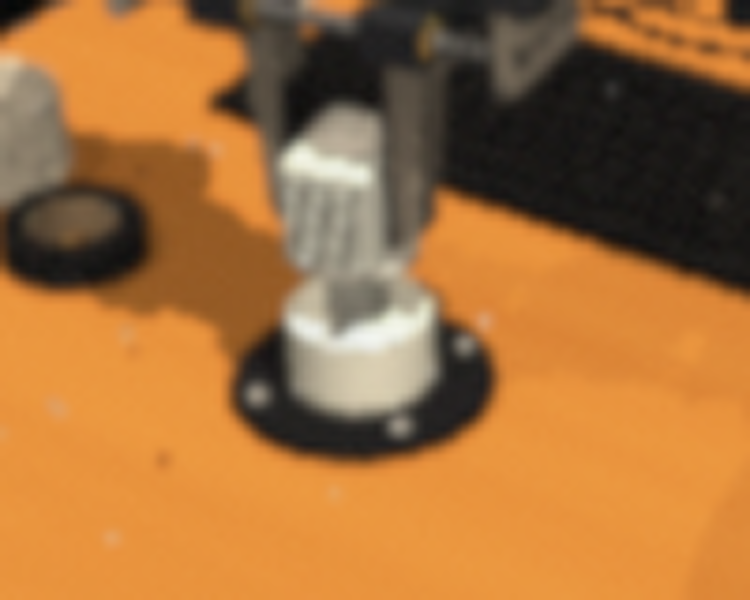

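The cap is in the mouth (bottom at about 35 mm) with no contact force, so I'll continue down to the contact.

Emit:
step_arm([
  [[0,0,0,0,0,2,20],[0,0,0,0,0,2,20],[0,0,0,0,0,2,20],[0,0,0,0,0,1.5,20],[0,0,0,0,0,0,20],[0,0,0,0,0,0,20]],
])

```text
time: 12.18
ee_pos: [0.5227, 0.2191, 0.0703]
tool_rot: [0.0, -0.108, 0.994, 0.0]
force: [-0.3, -1.1, 2.4]
gripper_width: 0.0404
```

```bash
python3 lk2.py w6.png
```

```text
12.175 [0.52270776 0.21905686 0.07030257] 0.04036412547946252 [-0.30141953 -1.07697551  2.43679284] [-0.605  0.52   0.19   1.924 -0.144  0.711  1.458] yang 102.43869008791786 [ 0.e+00  1.e-04 -1.e+00]
lens z tool -0.042763143387652976 -0.041610195025972324 ((0.4944496154785156, 0.6759262084960938), (37.45804214477539, 49.77130889892578), 86.40105438232422)
tilt [ 0.01782769 -0.00103079 -0.04111913]
```

The spring load of about 4 N has appeared with the cap at 27.5 mm, so the pins are in the slots. Pressing down.

Emit:
step_arm([
  [[0,0,0,0,0,3,20],[0,0,0,0,0,3,20],[0,0,0,0,0,3,20],[0,0,0,0,0,3,20],[0,0,0,0,0,0.5,20],[0,0,0,0,0,0,20],[0,0,0,0,0,0,20]],
], squeeze=60)

```text
time: 13.15
ee_pos: [0.5229, 0.2191, 0.058]
tool_rot: [0.0, -0.108, 0.994, 0.0]
force: [-1.9, -1.6, 8.1]
gripper_width: 0.0403
```

```bash
python3 lk2.py w7.png
```

```text
13.15 [0.52287825 0.21909303 0.05803889] 0.04032598110580691 [-1.93385482 -1.5517355   8.07893434] [-0.601  0.539  0.185  1.928 -0.15   0.687  1.462] yang 102.43731335913685 [ 2.e-04  2.e-04 -1.e+00]
lens z tool -0.04281915164725433 -0.04164776275947163 ((0.5419845581054688, 0.47898292541503906), (37.024349212646484, 49.21971130371094), 87.33727264404297)
tilt [ 0.01639059  0.00180121 -0.04117006]
```

View pics/w7.png

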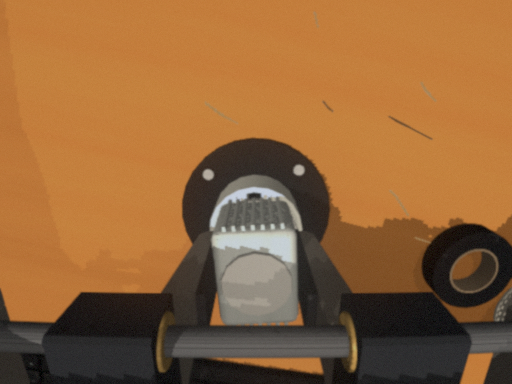

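The cap is at about 15 mm with about 10 N of spring force. Twisting clockwise (+ about tool z).

Emit:
step_arm([
  [[0,0,0.12,0,0,0,20],[0,0,0.12,0,0,0,20],[0,0,0.12,0,0,0,20],[0,0,0.12,0,0,0,20],[0,0,0.12,0,0,0,20],[0,0,0,0,0,0,20]],
])

```text
time: 14.0
ee_pos: [0.5239, 0.2197, 0.0584]
tool_rot: [0.001, 0.191, 0.982, 0.001]
force: [-0.9, -0.2, 7.5]
gripper_width: 0.0405
```

```bash
python3 lk2.py w8.png;python3 -c "
from h import *
print(readout.observe()['ft_torque'])"
```

```text
14.0 [0.52386858 0.21970435 0.05836801] 0.04052034334495515 [-0.9415183  -0.20108017  7.53244157] [-0.721  0.552  0.34   1.935 -0.276  0.696  0.972] yang 68.01842671284237 [ 2.4e-03  9.0e-04 -1.0e+00]
lens z tool -0.04278451121856884 -0.04164331995987522 ((0.7439823150634766, 0.8610553741455078), (37.62022018432617, 49.412200927734375), 86.16350555419922)
tilt [ 0.01609807  0.00090202 -0.04114148]
[-0.12289477  0.2287858  -0.06250394]
```

Emit:
step_arm([
  [[0,0,0.12,0.3,-0.4,0,20],[0,0,0.12,0,0,0,20],[0,0,0.12,0,0,0,20],[0,0,0.12,0,0,0,20],[0,0,0.12,0,0,0,20],[0,0,0,0,0,0,20],[0,0,0,0,0,0,20]],
])

```text
time: 14.98
ee_pos: [0.5231, 0.2208, 0.0582]
tool_rot: [0.0, 0.472, 0.881, 0.002]
force: [-0.7, 3.5, 5.8]
gripper_width: 0.0398
```

```bash
python3 lk2.py w9.png;python3 -c "
from h import *
print(readout.observe()['ft_torque'])"
```

```text
14.975 [0.52308006 0.22075762 0.05818886] 0.03978502215609022 [-0.70565156  3.48902615  5.79899278] [-0.837  0.576  0.492  1.944 -0.406  0.717  0.485] yang 33.61252260319698 [ 0.0019  0.003  -1.    ]
lens z tool -0.04297219627797855 -0.04174442381464311 ((0.9167499542236328, 0.10408210754394531), (37.409950256347656, 48.857845306396484), 89.992431640625)
tilt [ 0.02660027 -0.00162322 -0.04134268]
[ 1.06863524  0.40341505 -0.55222612]
```

Emit:
step_arm([
  [[0,0,0,-0.8,-0.5,0,20],[0,0,0.06,0,0,0,20],[0,0,0.06,0,0,0,20],[0,0,0,0,0,0,20],[0,0,0,0,0,0,20]],
])

```text
time: 15.7
ee_pos: [0.5221, 0.2197, 0.0581]
tool_rot: [-0.001, 0.524, 0.852, 0.001]
force: [-3.4, 3.4, 8.8]
gripper_width: 0.04
```

```bash
python3 lk2.py w10.png;python3 ltool.py lt10.png .0395;python3 -c "
from h import *
print(readout.observe()['ft_torque'])"
```

```text
15.7 [0.52214762 0.21972955 0.05814844] 0.04003076410870401 [-3.43018601  3.37720641  8.78922421] [-0.859  0.582  0.523  1.947 -0.431  0.723  0.39 ] yang 26.846987538605262 [-1.0e-04  2.4e-03 -1.0e+00]
lens z tool -0.04299501878874673 -0.04178457866145516 ((0.8552742004394531, 0.139312744140625), (37.33121871948242, 48.4362907409668), 88.96839904785156)
tilt [ 0.02673408 -0.00405292 -0.04138321]
[ 0.75818771  0.89707085 -0.16050606]
```

View pics/lt10.png

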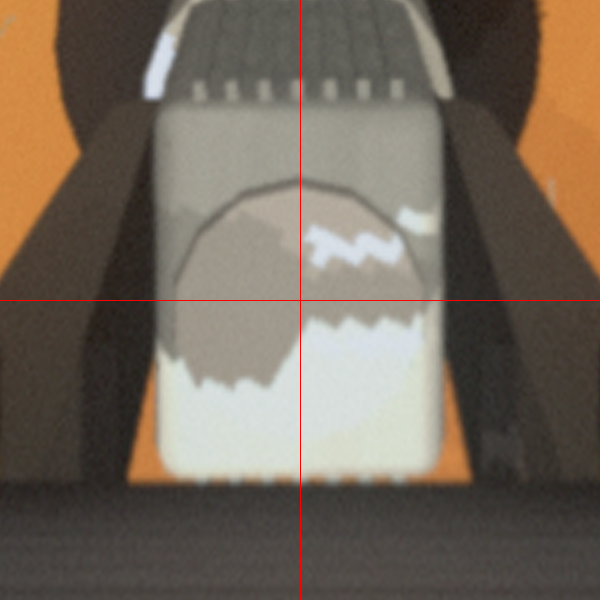

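View pics/w10.png

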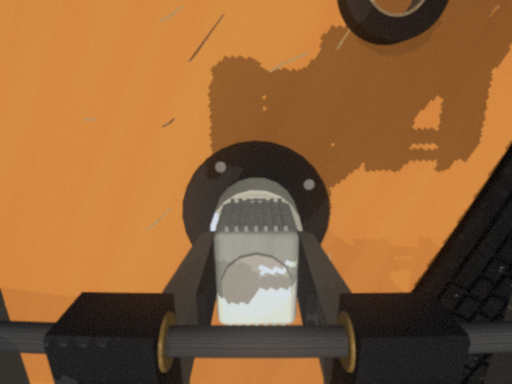

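The lamp is square in the grip at about 78° from the slots. One last small push and nudge to seat it at the stop.

Emit:
step_arm([
  [[0,0,0.03,0,0,0.5,20],[0,0,0.02,0,0,0.4,20],[0,0,0,0,0,0,20],[0,0,0,0,0,0,20],[0,0,0,0,0,0,20]],
])

```text
time: 16.48
ee_pos: [0.5225, 0.2194, 0.0573]
tool_rot: [-0.0, 0.545, 0.839, 0.001]
force: [-1.5, 1.9, 8.6]
gripper_width: 0.0398
```

```bash
python3 lk2.py w11.png;python3 ltool.py lt11.png .0395;python3 - <<'E'
from h import *
s=readout.observe();print(s['ft_torque'],abs(s['joint_vel']).max())
c=eyes.capture('scene');cv2.imwrite('pics/s11.png',cv2.resize(c['color'][145:225,165:265],(750,600),interpolation=2))
E
```

```text
16.475 [0.52253702 0.21935564 0.05731927] 0.0398230561890159 [-1.47359427  1.87734101  8.58278769] [-0.867  0.586  0.535  1.947 -0.442  0.724  0.351] yang 24.007022525401744 [ 6.e-04  2.e-03 -1.e+00]
lens z tool -0.042995231424632185 -0.04178839567796326 ((0.6722221374511719, 0.018846511840820312), (37.32826614379883, 49.38283920288086), 89.4325180053711)
tilt [ 2.66465032e-02 -1.43569714e-05 -4.13895036e-02]
[ 0.56220417  0.69292597 -0.04012208] 0.0014573301563135027
```

View pics/s11.png

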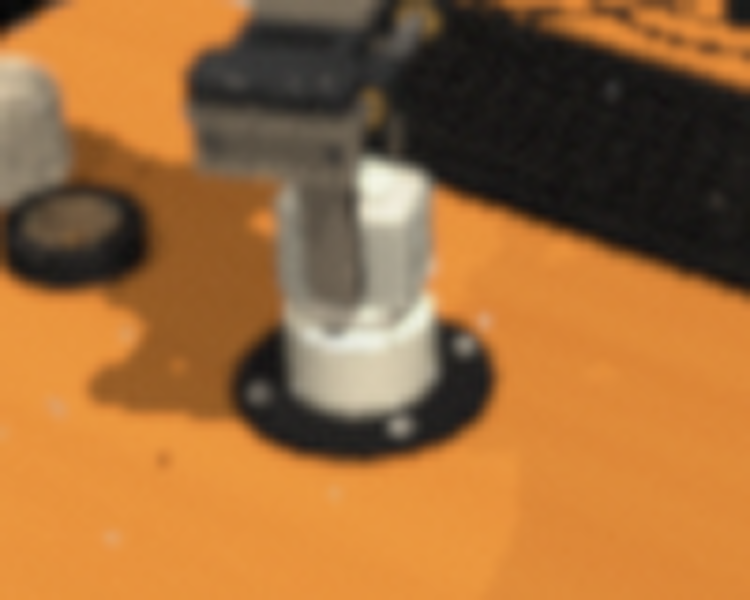

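View pics/lt11.png

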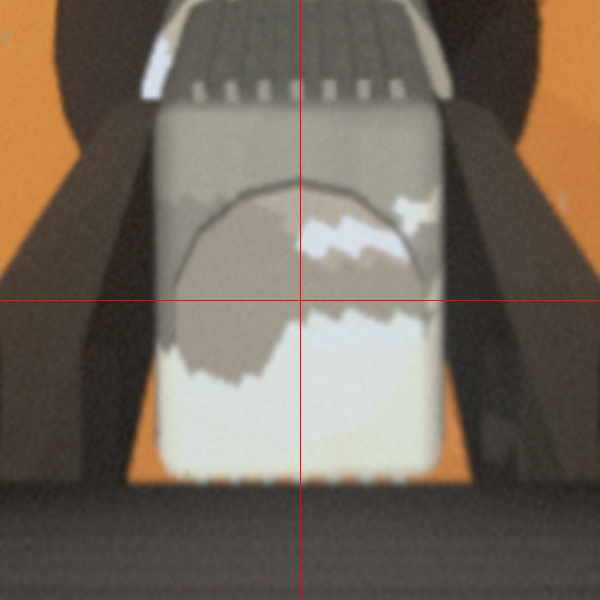

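```bash
python3 -c "
from h import *
print(job.hand_in());s=readout.observe();print(s['time'],s['ee_pos'],s['force'],s['gripper_width'])"
```

```text
the job is handed in; nothing more can be done
None
the job is handed in; nothing more can be done
```

I fitted the white lamp in the test socket and handed the job in at about 16.5 s of the 48 s allowed; no verdict is given.

The lamp was gripped across its flats, lifted clear of the stand, and lowered with its pins in the slots. It was then pressed onto the contact and twisted clockwise to about 80°.

**Last checks before hand-in:**
- **Grip:** the fingers were closed on the lamp at 39.8 mm with a 60 N squeeze set, and the arm was at rest.
- **Turn:** the lamp was about 81° from the slots, reckoned from the camera and the tool angle, against a nominal stop at 80°.
- **Height:** the lamp's origin was about 15 mm above the desk, so the contact was pressed about 13 mm.
- **Push and centring:** the measured upward force was about 8.6 N, and the TCP was within about 1 mm of where I measured the socket axis.

**Not settled by the checks:**
- **Grip angle:** the lamp first sat about 3° askew in the grip and squared itself up during the twist.
- **Tilt:** the lens plane read about 1.5° of tilt at the end, up from about 0.9° before the twist. The limit is 6.9°, and part of that reading may be camera calibration.
- **The stop:** torque about the tool axis reached about 0.55 N m near 70°, but fell once I re-centred the lamp. At the end it was near zero, so the stop itself was not clearly felt.

The arm stayed clear of the mug, the spare bulb, the tape roll and the look-alikes as far as I could tell. I did not measure their positions again at the end.

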